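Find the key and seat the tube carrier in the drive cup

ROBOT

A 6-joint arm with a two-finger parallel gripper is mounted at the origin on the work surface. World frame = base frame: x ahead of the robot, y to its left, z up, the work surface at z = 0. Lengths are in m, angles in rad, forces in N, time in s.
With the tool pointing down it reaches from about 0.375 to 0.9 m from the base axis. Payload 3.1 kg.
Tool frame: the origin (TCP) lies on the centre line of the jaws, within the pads' length; the fingertips stand 22 mm ahead of it and the grasp point (between the pads) lies 3 mm ahead of it; z points along the fingers, y is the line along which they close (so a half turn about z gives the same grasp; the last joint's range is limited). The gripper opens to 85 mm and grips with 20 to 120 N. Pads are 22 mm wide; open, the fingers measure 114 mm over their backs; the gripper's body (76 mm by 85 mm) begins 54 mm behind the grasp point. The pads swing forward as they close: fully open they stand 13 mm farther back than shut.
Start: joints at [-1.395, 0.527, 1.433, -0, 1.181, -0.178], TCP at [0.217, -0.586, 0.221] pointing down, gripper open.
Joint ranges: [-3.08, 3.08], [-0.75, 2.2], [0.22, 2.44], [-1.43, 4.57], [0, 2.65], [-2.85, 2.85]. Speed limits (rad/s): [2.79, 2.79, 3.14, 3.14, 3.14, 3.14].

INTERFACE

Orientations are given as a unit quaternion [x, y, z, w].
In Python, from station import manip gives the robot as it stands.
- The arm moves only by the tool run_rows, called after "Emit:" by a JSON object that holds its "name" and its "arguments". Schema: {"type":"object","properties":{"offsets":{"type":"object","properties":{"increments":{"type":"array","items":{"type":"array","items":{"type":"number"},"minItems":5,"maxItems":5},"minItems":1,"maxItems":20}},"additionalProperties":false,"required":["increments"]},"squeeze":{"type":"number"},"only":{"type":"string"},"quiet":{"type":"boolean"},"lines":{"type":"string"}},"required":["offsets"],"additionalProperties":false}. offsets is an object whose key "increments" holds a list of rows, 1 to 20 of them, each of 5 numbers: dx, dy, dz in normalised numbers (1 is 100 cm), then a turn about the tool's z in parts of the range, where 1.0 means 2 rad, then the opening from 0.0 (shut) to 1.0 (fully open); each row is the pose to reach, as a shift and turn from the pose commanded when the call began, along the tool's axes at that moment; what a row does not reach only later rows make up. A row lasts 1/10 s, in which the tool goes at most 0.05 m and 0.15 rad, less where a joint would pass 70% of its speed; a pose out of reach is approached as far as the arm can. The fingers move at their own pace and stop on an object; squeeze is the grip in N (left out, the last holds). Time passes only in rows, so rows that do not move let the fingers close. The tool returns the time, the measured TCP pose, the force, the opening and the grip force at its end. only (a regular expression) keeps the lines of the reply that match it, lines (a string "A,B") keeps lines A to B, and quiet returns only ok. No shift or turn number may pass 1 either way. Input that does not fit is refused with a message, and nothing moves.
- manip.sense(): the state, without advancing time (a new reading comes with each control period).
- manip.snapshot(name): name is "side" or "top"; returns a dict with "pixels" (384x512x3 uint8, red, green, blue), "range_z" (384x512 float32, m along the optical axis (not along the pixel's ray), 0 where there is no reading), "fov_y" (degrees; the focal length in pixels is half the picture's height over the tangent of half this angle, whatever the lens; pixels are square), "cx", "cy" (the principal point, pixels), "R" (3x3) and "t" (3): a world point X has camera coordinates R X + t. Camera axes: x right, y down, z forward; pixel columns grow to the right and rows downward; lengths in m; the calibration is good to about 2 mm. A picture is of the moment at which its call begins.
- manip.sign_off(): hands the job in; it is judged then, once.
The state is a dict: "t": time; "q": joint angles; "qd": joint speeds; "tau": joint torques, N m; "tcp_pos": TCP position; "tool_rot": TCP orientation; "force": force on the tool from outside, world axes, zero at the start; "ft_torque": the same for the moment, N m; "finger_gap": opening from 0.0 (shut) to 1.0 (fully open); "gripper_force": force on a finger pad.
Only numpy, scipy, OpenCV 4.12 (cv2) and the standard library are available. Lean on these libraries where they do the work, as an engineer would, in place of code of your own. Each camera call takes 0.05 s, during which the arm holds its last target. There are 200 camera calls.

TASK

Pick up the round metal tube carrier by its black fin and put it upright into the cup of the white drive unit. The spindle stopped at an arbitrary angle, so gently turn the carrier in the cup, feeling for the key, until its slot goes over the key, and lower it fully home on the cup's floor before you let go. Do not let it fall or force it against the unit (stay well under 25 N), and leave the beaker, flask and bottle where they are.

Things in the scene. Friction and masses are not known exactly. Their poses are not given: they have to be found in the camera images.
- carrier: Loose tube carrier, 0.3 to 0.55 kg: aluminium drum, 60 mm diameter, 45 mm tall, white vial caps (to 51 mm high) and a black upright grip fin on top. Its only slot is in the lowest 14 mm of the flank, on the carrier's +x side: 12 mm wide, 10 mm deep radially, open below. Underside flat. Origin: centre of the underside, z up. Starts upright on the bench.
- fin (a point): Point in the carrier's black grip fin, on the carrier's axis, 74 mm above its underside; axes as the carrier's. The fin is 12 mm thick (along y), 40 mm long (along x) and runs from 45 to 90 mm above the underside. The slot is under the fin's +x end.
- unit: Drive unit fixed to the bench: white box 160 x 150 x 40 mm (x, y, z), z up, with a round dark steel cup on top. Origin: centre of the box's underside. One key stands inside the cup. Its direction from the cup's axis is not measured: anywhere within 0.7 rad either side of the unit's +x axis. A stiff brake stops it turning under gentle loads.
- well_floor (a point): Centre of the cup's flat floor, 46 mm above the bench at rest; axes as the unit's. The carrier's underside rests here when home. The steel key stands on the floor against the wall: 7.5 mm wide, 12 mm high, reaching in to 22.5 mm from the axis. A carrier whose slot misses the key rests on its top, 12 mm above the floor; with slot and key aligned within about 0.07 rad it drops.
- well_mouth (a point): Centre of the cup's mouth, level with its rim, 77 mm above the bench, 31 mm above the cup's floor; axes as the unit's. The cup stands on a sprung spindle: pushed down with over 6 N it yields, 1 mm for each further 3 N, and springs back. Bore 63 mm in diameter, flaring to about 69 mm over the top 6 mm.
- beaker: Bystander: open glass beaker, 60 mm across, 75 mm tall. Origin: centre of underside.
- flask: Bystander: conical glass flask, 72 mm across the foot, 110 mm tall. Origin: centre of underside.
- bottle: Bystander: white plastic bottle with cap, 70 mm across, 160 mm tall. Origin: centre of underside.

How it is judged:
By the outcome, as a careful person would: the job done as asked, in the order asked, and still so for the second after the job is handed in, with the robot touching nothing.
It also fails if it takes over 72 s, if anything falls off the work surface, if the arm or the gripper's body presses on something with over 40 N, if the wrist force passes 120 N, or if a joint passes its speed limit or range.

## Working session

There is one attempt and no reset: what is moved stays moved. The work goes in short steps, Python scripts to look and compute and a tool call to move; the robot and the scene stay as the last step left them, time stands still between calls to the robot, and variables do not carry over. Pictures are saved under pics/ and viewed, at most 10 in all, crops included, and the job is handed in when it is done.

```bash
ls; mkdir -p pics
```

Create h.py:
```python
import numpy as np, cv2
from station import manip
def snap(n):
    s=manip.snapshot(n); np.savez(n+'.npz',**s); return s
def f(s): return s["pixels"].shape[0]/2/np.tan(np.radians(float(s["fov_y"]))/2)
def pts(s):
    z=s["range_z"]; v,u=np.indices(z.shape); F=f(s)
    c=np.stack([(u-s["cx"])/F*z,(v-s["cy"])/F*z,z],-1)
    return (c-s["t"])@s["R"]   # R^T(c-t)
def ray(s,u,v,h):
    F=f(s); d=np.array([(u-s["cx"])/F,(v-s["cy"])/F,1])@s["R"]; o=-s["R"].T@s["t"]
    return o+d*(h-o[2])/d[2]
```

Run:
```python
from h import *
for n in("side","top"):
    s=snap(n); cv2.imwrite(f"pics/{n}0.png",s["pixels"][:,:,::-1]); print(n,f(s),s["cx"],s["cy"],-s["R"].T@s["t"],s["R"][2])
print(manip.sense())
```

```text
pics
station.py
side 395.9281927930851 253.49267667991865 188.03386701248638 [0.14455384 0.66732379 0.5559012 ] [ 0.49061696 -0.69080427 -0.53111625]
top 361.96696901013314 257.2742001821767 192.32156917184832 [0.45809323 0.04322184 0.80223004] [ 2.15150439e-01  8.35580664e-04 -9.76580560e-01]
{'t': 0.1, 'q': array([-1.39451175e+00,  5.28370959e-01,  1.43378301e+00, -1.20638325e-06,
        1.18144760e+00, -1.78500426e-01]), 'qd': array([-0.00094097, -0.00119796, -0.00351319, -0.00060381, -0.00145411,
        0.00018292]), 'tau': array([-3.29488657e-04, -4.43306172e+01, -1.78586304e+01, -2.51113797e-04,
        3.86669199e-03, -1.73699415e-07]), 'tcp_pos': array([ 0.21702346, -0.58538323,  0.21983009]), 'tool_rot': array([ 9.84306630e-01,  1.76463735e-01,  5.55044684e-07, -1.00445713e-03]), 'force': array([ 0.08323692, -1.39687974, -0.15805412]), 'ft_torque': array([-0.01081342,  0.0110936 ,  0.02737219]), 'gripper_force': 0.0, 'finger_gap': 1.0012800153739887}
```

View pics/side0.png

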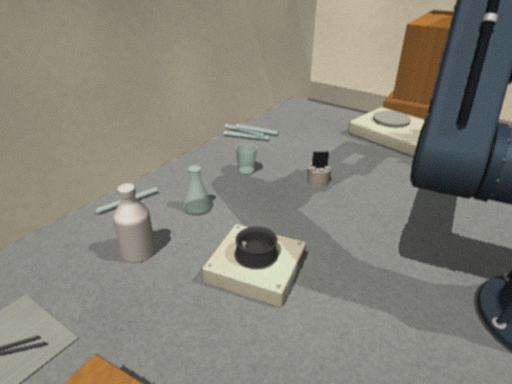

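View pics/top0.png

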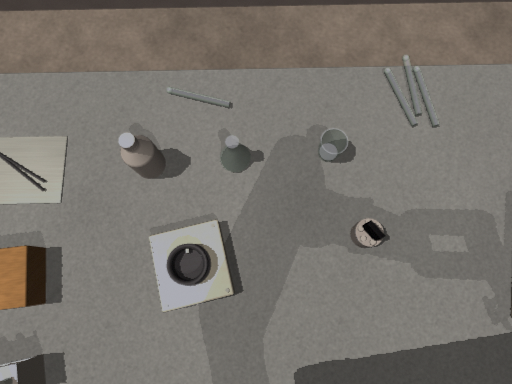

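The side view shows the cup at about (257,245), the unit around it, the carrier at (319,175) with its black fin at (320,158), and the beaker, flask and bottle to the left. The top view shows the carrier at (370,233) with its fin slanted, and the cup at (189,264), with something light, possibly the key, near (187,250).

Run:
```python
from h import *
S={n:dict(np.load(n+'.npz')) for n in("side","top")}
t,s=S["top"],S["side"]
P=pts(t);Q=pts(s)
# fin in top: dark + high
def comp(im,box,thr):
    u0,v0,u1,v1=box; m=np.zeros(im.shape[:2],np.uint8); m[v0:v1,u0:u1]=(im[v0:v1,u0:u1].max(-1)<thr); return m>0
for nm,S_,PP,box in(("top",t,P,(345,205,395,260)),("side",s,Q,(300,140,340,195))):
    u0,v0,u1,v1=box; b=np.zeros(PP.shape[:2],bool); b[v0:v1,u0:u1]=1
    z=PP[...,2]; car=b&(z>0.03)&(z<.06); fin=b&(z>.075)
    print(nm,"zmax",z[b].max(),"fin n",fin.sum(),PP[fin].mean(0),np.percentile(z[fin],[5,50,95]),"drum",PP[car].mean(0),car.sum(),"bench",np.median(z[b&(z<.02)]))
    top=fin&(z>.083)
    r=cv2.minAreaRect((PP[top][:,:2]*1000).astype(np.float32)); print(" finrect mm",r, top.sum())
    ft=PP[top][:,:2]; w,V=np.linalg.eigh(np.cov(ft.T)); print(" fin axis",np.arctan2(V[1,1],V[0,1]),np.sqrt(w*12))
# unit box top & cup rim
for nm,S_,PP,box in(("top",t,P,(140,210,245,320)),("side",s,Q,(195,215,315,310))):
    u0,v0,u1,v1=box; b=np.zeros(PP.shape[:2],bool); b[v0:v1,u0:u1]=1
    z=PP[...,2]; bx=b&(abs(z-.04)<.008); rim=b&(z>.070)&(z<.09)
    r=cv2.minAreaRect((PP[bx][:,:2]*1000).astype(np.float32)); print(nm,"box",r,np.median(z[bx]))
    xy=PP[rim][:,:2]; (e,_,_)=(cv2.fitEllipse((xy*1000).astype(np.float32))); c,R=cv2.minEnclosingCircle((xy*1000).astype(np.float32)); print(" rim ellipse",e,"enc",c,R,np.median(z[rim]),rim.sum())
    fl=b&(np.hypot(*(PP[...,:2]-np.array(c)/1000).transpose(2,0,1))<.030)&(z<.066)
    print(" inside z",np.percentile(z[fl],[5,25,50,75,95]))
im=t["pixels"][235:295,155:225]; im=np.clip(im.astype(int)*2,0,255).astype(np.uint8)
im2=s["pixels"][222:275,225:290]; im2=np.clip(im2.astype(int)*2,0,255).astype(np.uint8)
im3=t["pixels"][205:260,340:400]
A=[cv2.resize(i,(390,390*1),interpolation=cv2.INTER_CUBIC) for i in(im,im2)]
cv2.imwrite("pics/crop1.png",np.hstack(A)[:,:,::-1])
```

```text
top zmax 0.8022300355143074 fin n 174 [ 0.53121308 -0.17541685  0.12441214] [0.07876474 0.08888083 0.34085608] drum [ 0.53326842 -0.18127107  0.04612375] 472 bench -0.00037180941780340577
 finrect mm ((507.61798095703125, -75.97492980957031), (38.67645263671875, 255.2379150390625), 13.945746421813965) 145
 fin axis 1.8828032898850893 [0.03676418 0.20540295]
side zmax 0.5559011980980247 fin n 118 [ 0.48565857 -0.07321317  0.14373722] [0.07609534 0.08630324 0.5559012 ] drum [ 0.53058438 -0.17223489  0.04456582] 288 bench -0.0013644665469697047
 finrect mm ((351.3321533203125, 240.95387268066406), (38.768348693847656, 946.9375610351562), 23.527751922607422) 75
 fin axis 2.002794921611374 [0.03563882 1.30435321]
top box ((476.2376403808594, 185.279296875), (160.71046447753906, 150.0091094970703), 12.847793579101562) 0.039999813429103186
 rim ellipse (476.4230041503906, 184.97764587402344) enc (476.44830322265625, 185.59857177734375) 40.28166961669922 0.07593103971448024 513
 inside z [0.04375394 0.04496747 0.04582713 0.04668297 0.04817634]
side box ((476.8548278808594, 189.71766662597656), (159.56361389160156, 152.18063354492188), 12.869579315185547) 0.039089099046561555
 rim ellipse (476.73822021484375, 190.29290771484375) enc (478.0379638671875, 189.42324829101562) 41.15690231323242 0.07510178643371368 424
 inside z [0.04365108 0.04475479 0.04529037 0.04625876 0.05619201]
```

View pics/crop1.png

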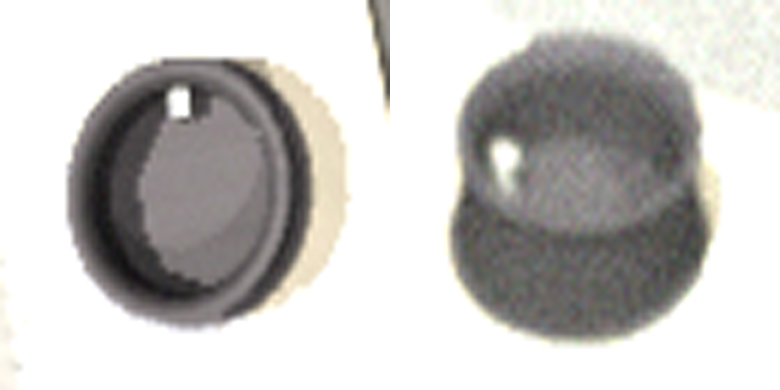

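The key shows in both views as a bright spot, near top-view pixel (187.3,250.8) and side-view pixel (243.8,244.4). Next I'll measure its direction, refine the fin, and look for the slot.

Create m.py:
```python
from h import *
def finm(S_,box,lo=.083,hi=.1):
    PP=pts(S_);u0,v0,u1,v1=box; b=np.zeros(PP.shape[:2],bool); b[v0:v1,u0:u1]=1
    z=PP[...,2]; top=b&(z>lo)&(z<hi); ft=PP[top]
    r=cv2.minAreaRect((ft[:,:2]*1000).astype(np.float32)); w,V=np.linalg.eigh(np.cov(ft[:,:2].T))
    return r,np.arctan2(V[1,1],V[0,1]),np.sqrt(w*12),ft.mean(0),len(ft)
```

Run:
```python
from m import *
t,s=[dict(np.load(n+'.npz')) for n in("top","side")]
print(finm(t,(345,205,395,260))); print(finm(s,(300,140,340,195)))
# caps/drum top centre
for S_,box in((t,(345,205,395,260)),(s,(300,140,340,195))):
    PP=pts(S_);u0,v0,u1,v1=box; p=PP[v0:v1,u0:u1].reshape(-1,3); d=p[(p[:,2]>.038)&(p[:,2]<.06)]
    print("drum circ",cv2.minEnclosingCircle((d[:,:2]*1000).astype(np.float32)), cv2.minAreaRect((d[:,:2]*1000).astype(np.float32)))
# key
for S_,(u0,v0,u1,v1),z,c in((t,(178,243,197,258),.058,(.4764,.1850)),(s,(236,236,252,256),.055,(.477,.190))):
    g=S_["pixels"][v0:v1,u0:u1].min(-1).astype(int); m=g>g.max()*0.6; v,u=np.nonzero(m); 
    P=ray(S_,u.mean()+u0,v.mean()+v0,z); D=pts(S_)[v0:v1,u0:u1][m]
    print("key",len(u),P,"depth",D.mean(0),D[:,2].max(),"ang",np.arctan2(P[1]-c[1],P[0]-c[0]),np.hypot(P[1]-c[1],P[0]-c[0]))
    # rim/mouth by ellipse-free check
A=[cv2.resize(np.clip(i.astype(int)*1.5,0,255).astype(np.uint8),(390,390),interpolation=cv2.INTER_CUBIC) for i in(t["pixels"][208:258,345:395],s["pixels"][145:195,295:345])]
cv2.imwrite("pics/crop2.png",np.hstack(A)[:,:,::-1])
```

```text
(((535.8814086914062, -188.46617126464844), (39.51511001586914, 12.319098472595215), 39.211265563964844), np.float64(-2.475750752151926), array([0.01281622, 0.04012965]), array([ 0.53543118, -0.18819044,  0.08913218]), 136)
(((536.36962890625, -183.4205322265625), (39.78507614135742, 14.241220474243164), 40.90968704223633), np.float64(-2.4637505564972306), array([0.01343877, 0.04101102]), array([ 0.53615856, -0.18169545,  0.08720747]), 60)
drum circ ((535.9185791015625, -188.66799926757812), 29.962142944335938) ((535.58837890625, -187.99765014648438), (57.95267868041992, 58.835914611816406), 76.28663635253906)
drum circ ((535.486572265625, -183.16909790039062), 30.4886531829834) ((532.1367797851562, -176.72491455078125), (58.23374557495117, 44.298545837402344), 28.321727752685547)
key 37 [0.51299814 0.19144065 0.058     ] depth [0.51395252 0.19377558 0.04636075] 0.059514102839328495 ang 0.17419929444114296 0.03716054177054915
key 26 [0.50805665 0.19405125 0.055     ] depth [0.50676249 0.19570499 0.0567318 ] 0.07791727538216565 ang 0.12971452706673472 0.03131976855852624
```

View pics/crop2.png

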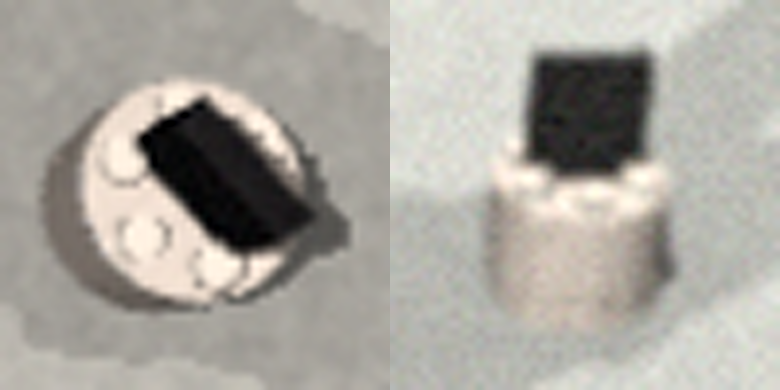

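The fin's axis lies at about 0.68 rad. The two cameras disagree by about 5 mm in y by a constant amount, so I use the average. Carrier ≈ (0.536, -0.186), cup ≈ (0.4767, 0.1875), key at world angle ≈ 0.15. The crop doesn't show the slot's end clearly. I'll move above the carrier first.

Units first: turns go in shares of 2 rad. So -0.15 rad is -0.075.

Emit:
{"name": "run_rows", "arguments": {"offsets": {"increments": [[0.04,-0.025,0,0,1],[0.08,-0.05,0.01,0,1],[0.12,-0.075,0.02,-0.025,1],[0.16,-0.1,0.03,-0.05,1],[0.2,-0.125,0.04,-0.075,1],[0.24,-0.15,0.05,-0.1,1],[0.28,-0.175,0.06,-0.125,1],[0.32,-0.2,0.07,-0.15,1],[0.36,-0.22,0.07,-0.16,1],[0.4,-0.24,0.07,-0.16,1],[0.42,-0.255,0.07,-0.16,1],[0.438,-0.264,0.07,-0.16,1],[0.438,-0.264,0.07,-0.16,1],[0.438,-0.264,0.07,-0.16,1]]}}}

```text
t: 1.5
tcp_pos: [0.5358, -0.1861, 0.1503]
tool_rot: [0.943, 0.332, -0.0, -0.0]
force: [-0.1, 0.9, -0.8]
finger_gap: 1.001
gripper_force: 0.0
```

Create to.py:
```python
import sys; from h import *
from scipy.spatial.transform import Rotation as Ro
s=manip.sense(); R=Ro.from_quat(s["tool_rot"]).as_matrix(); x,y,z,a=map(float,sys.argv[1:5]); p=np.array([x,y,z])
ph=np.arctan2(R[1,0],R[0,0]); print("delta",(R.T@(p-s["tcp_pos"])).round(4),"turn",round(-(a-ph),4),"phi",ph,"pos",s["tcp_pos"],"tilt",R[:,2].round(4),"q6",s["q"][5],"F",s["force"],s["finger_gap"],"t",s["t"])
```

```bash
python3 to.py .536 -.186 .077 .675
```

```text
delta [0.0002 0.0001 0.0733] turn 0.0011 phi 0.6760501125034244 pos [ 0.53583675 -0.18609222  0.15034935] tilt [-0.001  0.    -1.   ] q6 0.36413613216400575 F [-0.14727172  0.901592   -0.83753186] 1.0009473273619787 t 1.5
```

Emit:
{"name": "run_rows", "arguments": {"offsets": {"increments": [[0,0,0.015,0,1],[0,0,0.03,0,1],[0,0,0.045,0,1],[0,0,0.06,0,1],[0,0,0.07,0,1],[0,0,0.073,0,1],[0,0,0.073,0,1],[0,0,0.073,0,0.5],[0,0,0.073,0,0.4],[0,0,0.073,0,0.3],[0,0,0.073,0,0.2],[0,0,0.073,0,0.15],[0,0,0.073,0,0.1],[0,0,0.073,0,0],[0,0,0.073,0,0],[0,0,0.073,0,0],[0,0,0.073,0,0],[0,0,0.073,0,0]]}, "squeeze": 40}}

```text
t: 3.3
tcp_pos: [0.5367, -0.1867, 0.078]
tool_rot: [0.944, 0.331, 0.0, 0.001]
force: [1.4, -1.3, 2.8]
finger_gap: 0.111
gripper_force: 39.4
```

Emit:
{"name": "run_rows", "arguments": {"offsets": {"increments": [[0,0,0,0,0],[0,0,-0.005,0,0],[0,0,-0.015,0,0],[0,0,-0.03,0,0],[0,0,-0.05,0,0],[0,0,-0.07,0,0],[0,0,-0.09,0,0],[0,0,-0.11,0,0],[0,0,-0.125,0,0],[0,0,-0.13,0,0],[0,0,-0.13,0,0],[0,0,-0.13,0,0]]}, "squeeze": 60}}

```text
t: 4.5
tcp_pos: [0.5351, -0.1856, 0.2067]
tool_rot: [0.944, 0.331, -0.001, -0.001]
force: [-0.1, -0.1, -4.4]
finger_gap: 0.093
gripper_force: 58.7
```

Run:
```python
from h import *
s=snap("side");P=pts(s);t=snap("top")
F=f(s);c=s["R"]@np.array([.536,-.186,.15])+s["t"];u,v=int(F*c[0]/c[2]+s["cx"]),int(F*c[1]/c[2]+s["cy"]);print(u,v)
c=t["R"]@np.array([.536,-.186,.15])+t["t"];F=f(t);a,b=int(F*c[0]/c[2]+t["cx"]),int(F*c[1]/c[2]+t["cy"])
A=[cv2.resize(i,(390,390),interpolation=cv2.INTER_CUBIC) for i in(s["pixels"][v-35:v+35,u-35:u+35],t["pixels"][b-50:b+50,a-50:a+50])]
cv2.imwrite("pics/lift.png",np.hstack(A)[:,:,::-1])
```

```text
323 130
```

View pics/lift.png

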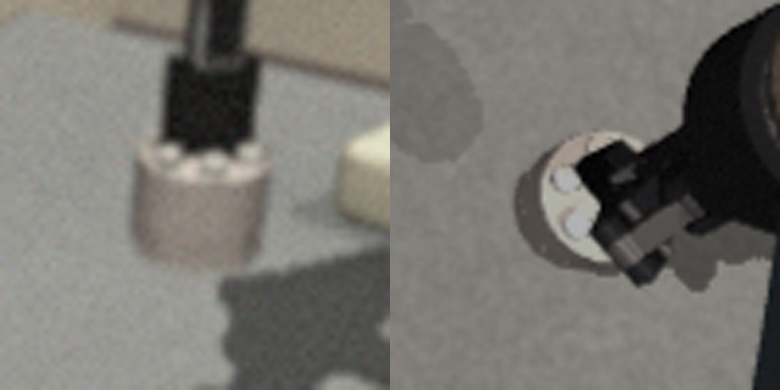

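The left crop (side view) shows the carrier held by its fin with its flank unbroken on the camera's side. The right crop (top view) shows the fingers closed on the fin. I'll carry it toward the unit and turn the fin's +φ end to face the side camera.

```bash
python3 to.py .49 .05 .207 1.98
```

```text
delta [ 1.120e-01 -2.123e-01 -1.000e-04] turn -1.3051 phi 0.6748709586625572 pos [ 0.53522273 -0.18572652  0.20645797] tilt [-0.0026  0.0016 -1.    ] q6 0.3646947767133605 F [ 0.3932939  -0.23079939 -3.49296504] 0.0922362666150485 t 4.6
```

To row units: -1.3 rad is -0.65.

Emit:
{"name": "run_rows", "arguments": {"offsets": {"increments": [[0.004,-0.007,0,-0.025,0],[0.012,-0.022,0,-0.075,0],[0.02,-0.04,0,-0.125,0],[0.03,-0.06,0,-0.175,0],[0.04,-0.08,0,-0.225,0],[0.05,-0.1,0,-0.275,0],[0.06,-0.12,0,-0.325,0],[0.07,-0.14,0,-0.375,0],[0.08,-0.16,0,-0.425,0],[0.09,-0.18,0,-0.475,0],[0.1,-0.195,0,-0.525,0],[0.107,-0.205,0,-0.575,0],[0.112,-0.212,0,-0.625,0],[0.112,-0.212,0,-0.65,0],[0.112,-0.212,0,-0.65,0],[0.112,-0.212,0,-0.65,0]]}}}

```text
t: 6.2
tcp_pos: [0.4909, 0.0492, 0.2072]
tool_rot: [0.551, 0.834, -0.0, -0.001]
force: [-0.5, 0.6, -5.1]
finger_gap: 0.093
gripper_force: 58.7
```

Run:
```python
from h import *
s=snap("side")
F=f(s);c=s["R"]@np.array([.49,.05,.155])+s["t"];u,v=int(F*c[0]/c[2]+s["cx"]),int(F*c[1]/c[2]+s["cy"]);print(u,v)
cv2.imwrite("pics/slot.png",cv2.resize(s["pixels"][v-45:v+45,u-45:u+45],(500,500),interpolation=cv2.INTER_CUBIC)[:,:,::-1])
```

```text
290 171
```

View pics/slot.png

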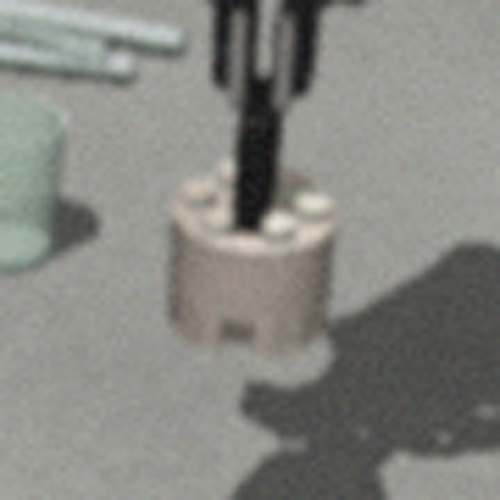

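The slot shows at crop (237,328), directly under the fin's near end, so slot direction = φ. Next I go above the cup with φ about 0.2 rad short of the key, and compare drum and cup in the same cameras to cancel the calibration bias.

```bash
python3 to.py .4767 .1875 .195 -0.03
```

```text
delta [0.133  0.0412 0.0124] turn 2.0036 phi 1.973594998912806 pos [0.49096615 0.04905492 0.20732463] tilt [-9.e-04  1.e-04 -1.e+00] q6 -0.5300979435998356 F [-0.1024445   0.31852211 -4.33531289] 0.09301799381771 t 6.25
```

To row units: 2 rad is 1.

Emit:
{"name": "run_rows", "arguments": {"offsets": {"increments": [[0.005,0.002,0,0.025,0],[0.013,0.004,0,0.075,0],[0.02,0.006,0,0.13,0],[0.03,0.009,0,0.19,0],[0.04,0.012,0,0.25,0],[0.05,0.015,0,0.31,0],[0.06,0.019,0,0.37,0],[0.07,0.022,0,0.43,0],[0.08,0.025,0,0.49,0],[0.09,0.028,0,0.55,0],[0.1,0.031,0,0.61,0],[0.108,0.034,0,0.67,0],[0.115,0.037,0,0.73,0],[0.122,0.039,0,0.79,0],[0.128,0.041,0,0.85,0],[0.132,0.041,0.004,0.91,0],[0.133,0.041,0.008,0.96,0],[0.133,0.041,0.012,1,0],[0.133,0.041,0.012,1,0],[0.133,0.041,0.012,1,0]]}}}

```text
t: 8.25
tcp_pos: [0.4766, 0.1874, 0.1956]
tool_rot: [1.0, -0.012, -0.0, 0.0]
force: [0.2, -0.5, -5.1]
finger_gap: 0.095
gripper_force: 58.7
```

```bash
python3 to.py .4767 .1875 .165 0
```

Run:
```python
from h import *
for n,cup in(("side",(476.8,190)),("top",(476.4,185.3))):
    s=snap(n);P=pts(s);p=P.reshape(-1,3);z=p[:,2]
    d=np.hypot(p[:,0]-.4767,p[:,1]-.1875)<.045
    for lo,hi in((.085,.175),(.150,.166)):
        q=p[d&(z>lo)&(z<hi)]
        if len(q)<8: continue
        q2=(q[:,:2]*1000).astype(np.float32)
        A=np.c_[2*q2,np.ones(len(q2))]; 
        print(n,lo,len(q),"z",np.percentile(q[:,2],[1,50,99]),cv2.minEnclosingCircle(q2),cv2.minAreaRect(q2),"cup",cup)
    # flank circle fit with known radius
    from scipy.optimize import least_squares
    q=p[d&(z>.118+.0)&(z<.150)][:,:2]*1000
    r=least_squares(lambda c:np.hypot(q[:,0]-c[0],q[:,1]-c[1])-30,[477,188],loss="soft_l1");print(n,"flank",len(q),r.x,np.std(r.fun))
    # cup rim outer edge, z slice .075-.079 circle
    q=p[d&(z>.07)&(z<.08)]; print("rim pts",len(q))
    cv2.imwrite(f"pics/{n}_above.png",s["pixels"][:,:,::-1])
```

```text
delta [ 0.0001 -0.0001  0.0306] turn -0.0243 phi -0.02430469664963199 pos [0.47662542 0.1873721  0.19559269] tilt [-4.e-04 -1.e-04 -1.e+00] q6 1.7511932774168897 F [ 0.16169652 -0.4551111  -5.13596322] 0.09492645977684663 t 8.25
side 0.085 1068 z [0.11724764 0.15297972 0.17408394] ((475.199951171875, 189.7827911376953), 30.47011375427246) ((472.9131164550781, 193.22218322753906), (58.40081024169922, 52.40607452392578), 34.440738677978516) cup (476.8, 190)
side 0.15 403 z [0.15021945 0.16105773 0.16594465] ((475.9125671386719, 189.49461364746094), 30.308000564575195) ((473.62786865234375, 193.2222442626953), (57.22180938720703, 51.59773635864258), 34.440738677978516) cup (476.8, 190)
side flank 462 [476.88523445 187.98410496] 0.8135688069176461
rim pts 336
top 0.085 282 z [0.11946106 0.16261717 0.17070712] ((475.3698425292969, 184.86309814453125), 29.921920776367188) ((474.37701416015625, 175.8368377685547), (37.990116119384766, 58.74562454223633), 82.49274444580078) cup (476.4, 185.3)
top 0.15 178 z [0.15231841 0.16242856 0.16508236] ((475.5257568359375, 185.31317138671875), 29.915725708007812) ((474.4026184082031, 176.0311279296875), (37.59815979003906, 58.74562454223633), 82.49274444580078) cup (476.4, 185.3)
top flank 37 [475.60833272 185.59337848] 0.2634677113210536
rim pts 286
```

Drum and cup axes agree within about 1 mm. I shift +0.8 mm in x and lower into the mouth.

Emit:
{"name": "run_rows", "arguments": {"offsets": {"increments": [[0.001,0,0.01,0,0],[0.001,0,0.02,0,0],[0.001,0,0.028,0,0],[0.001,0,0.034,0,0],[0.001,0,0.038,0,0],[0.001,0,0.041,0,0],[0.001,0,0.044,0,0],[0.001,0,0.047,0,0],[0.001,0,0.049,0,0],[0.001,0,0.049,0,0]]}}}

```text
t: 9.35
tcp_pos: [0.4775, 0.1875, 0.1466]
tool_rot: [1.0, -0.013, -0.0, 0.0]
force: [0.4, -0.4, -4.0]
finger_gap: 0.093
gripper_force: 58.7
```

```bash
python3 to.py .4767 .1875 .138 0.1
```

```text
delta [-0.0008  0.0001  0.0086] turn -0.1253 phi -0.025256742876693595 pos [0.47747489 0.1875386  0.14655776] tilt [-3.e-04 -0.e+00 -1.e+00] q6 1.7521931463177045 F [ 0.37331106 -0.36280642 -3.95168283] 0.09311204558808121 t 9.35
```

Emit:
{"name": "run_rows", "arguments": {"offsets": {"increments": [[0,0,0.002,0,0],[0,0,0.004,0,0],[0,0,0.006,0,0],[0,0,0.007,0,0],[0,0,0.008,0,0],[0,0,0.009,0,0],[0,0,0.009,0,0]]}}}

```text
t: 10.05
tcp_pos: [0.4775, 0.1876, 0.1376]
tool_rot: [1.0, -0.013, -0.0, 0.0]
force: [0.5, -0.6, -5.0]
finger_gap: 0.096
gripper_force: 58.7
```

```bash
python3 to.py .4767 .1875 .136 0.1
```

```text
delta [-0.0008  0.0001  0.0016] turn -0.1253 phi -0.025274806824033345 pos [0.47753029 0.18755118 0.13759944] tilt [-2.e-04 -0.e+00 -1.e+00] q6 1.7522015084843805 F [ 0.49125254 -0.62484288 -4.98718788] 0.09643630034891301 t 10.05
```

Emit:
{"name": "run_rows", "arguments": {"offsets": {"increments": [[0,0,0.0005,0,0],[0,0,0.001,0,0],[0,0,0.0015,0,0],[0,0,0.002,0,0],[0,0,0.002,0,0]]}}}

```text
t: 10.55
tcp_pos: [0.4775, 0.1876, 0.1358]
tool_rot: [1.0, -0.013, -0.0, 0.0]
force: [-0.0, -0.2, -2.3]
finger_gap: 0.09
gripper_force: 59.2
```

```bash
python3 to.py .4767 .1875 .136 0.1
```

```text
delta [-0.0008  0.0001 -0.0002] turn -0.1252 phi -0.02516684765411663 pos [0.47752276 0.18756715 0.13584372] tilt [-1.e-04 -0.e+00 -1.e+00] q6 1.7521732186542112 F [-0.04746743 -0.16815579 -2.30985415] 0.08957012819660018 t 10.55
```

Contact at 12 mm above the floor, on the key's top, as expected. I press about 1 mm further and turn slowly.

Emit:
{"name": "run_rows", "arguments": {"offsets": {"increments": [[0,0,0.0005,0,0],[0,0,0.001,0,0],[0,0,0.001,0,0]]}}}

```text
t: 10.85
tcp_pos: [0.4775, 0.1876, 0.1351]
tool_rot: [1.0, -0.013, 0.0, 0.0]
force: [-1.9, -0.9, 2.1]
finger_gap: 0.094
gripper_force: 60.4
```

Emit:
{"name": "run_rows", "arguments": {"offsets": {"increments": [[0,0,0,-0.01,0],[0,0,0,-0.02,0],[0,0,0,-0.03,0],[0,0,0,-0.04,0],[0,0,0,-0.04,0]]}}}

```text
t: 11.35
tcp_pos: [0.4776, 0.1876, 0.1348]
tool_rot: [1.0, 0.028, 0.0, -0.0]
force: [-0.5, -1.8, 2.6]
finger_gap: 0.092
gripper_force: 60.6
```

```bash
python3 to.py .4767 .1875 .136 0.1
```

```text
delta [-0.0009  0.     -0.0012] turn -0.0448 phi 0.055198660053606644 pos [0.47759723 0.18759003 0.13478686] tilt [ 0.e+00  1.e-04 -1.e+00] q6 1.6716822695336044 F [-0.50703212 -1.76298847  2.60517899] 0.09156019907857545 t 11.35
```

To row units: -0.03 rad is -0.015.

Emit:
{"name": "run_rows", "arguments": {"offsets": {"increments": [[0,0,0,-0.0075,0],[0,0,0,-0.015,0],[0,0,0,-0.015,0]]}}}

```text
t: 11.65
tcp_pos: [0.4777, 0.1876, 0.1347]
tool_rot: [0.999, 0.043, 0.0, -0.0]
force: [-1.5, -1.2, 2.5]
finger_gap: 0.095
gripper_force: 60.7
```

Emit:
{"name": "run_rows", "arguments": {"offsets": {"increments": [[0,0,0,-0.0075,0],[0,0,0,-0.015,0],[0,0,0,-0.015,0]]}}}

```text
t: 11.95
tcp_pos: [0.4775, 0.1876, 0.134]
tool_rot: [0.998, 0.058, -0.0, -0.0]
force: [-0.6, -0.4, -3.7]
finger_gap: 0.09
gripper_force: 58.7
```

Emit:
{"name": "run_rows", "arguments": {"offsets": {"increments": [[0,0,0,-0.0075,0],[0,0,0,-0.015,0],[0,0,0,-0.015,0]]}}}

```text
t: 12.25
tcp_pos: [0.4775, 0.1876, 0.1344]
tool_rot: [0.997, 0.073, -0.0, 0.0]
force: [1.0, -0.6, -4.5]
finger_gap: 0.098
gripper_force: 58.7
```

```bash
python3 to.py .4767 .1875 .136 0.1
```

```text
delta [-0.0008 -0.0001 -0.0016] turn 0.0453 phi 0.14532698321708667 pos [0.47752051 0.18756903 0.13444907] tilt [-3.e-04 -0.e+00 -1.e+00] q6 1.5816506575822664 F [ 0.95786996 -0.60904059 -4.52706651] 0.09799697183967572 t 12.25
```

The contact force vanished at φ≈0.11, so the slot is over the key. I ease to the window's middle and lower.

To row units: -0.02 rad is -0.01.

Emit:
{"name": "run_rows", "arguments": {"offsets": {"increments": [[0,0,0.001,-0.01,0],[0,0,0.002,-0.01,0],[0,0,0.003,-0.01,0],[0,0,0.003,-0.01,0]]}}}

```text
t: 12.65
tcp_pos: [0.4775, 0.1875, 0.1316]
tool_rot: [0.997, 0.082, -0.0, 0.0]
force: [0.6, -0.4, -4.9]
finger_gap: 0.094
gripper_force: 58.7
```

Emit:
{"name": "run_rows", "arguments": {"offsets": {"increments": [[0,0,0.0015,0,0],[0,0,0.003,0,0],[0,0,0.0045,0,0],[0,0,0.006,0,0],[0,0,0.006,0,0]]}}}

```text
t: 13.15
tcp_pos: [0.4774, 0.1875, 0.1255]
tool_rot: [0.997, 0.082, -0.0, 0.0]
force: [0.0, -0.3, -4.3]
finger_gap: 0.091
gripper_force: 58.7
```

```bash
python3 to.py .4767 .1875 .124 0.1
```

```text
delta [-0.0007 -0.0001  0.0015] turn 0.0648 phi 0.16479060142718838 pos [0.47741628 0.18752907 0.12546038] tilt [-5.e-04 -1.e-04 -1.e+00] q6 1.562167004479557 F [ 0.028393   -0.26004775 -4.28422274] 0.09131743080446678 t 13.15
```

Free passage; underside is now below the key's top. Down to the floor in half-millimetres.

Emit:
{"name": "run_rows", "arguments": {"offsets": {"increments": [[0,0,0.0005,0,0],[0,0,0.001,0,0],[0,0,0.0015,0,0],[0,0,0.0015,0,0]]}}}

```text
t: 13.55
tcp_pos: [0.4777, 0.1875, 0.1243]
tool_rot: [0.997, 0.082, 0.0, 0.0]
force: [-0.5, -0.3, -4.7]
finger_gap: 0.096
gripper_force: 58.8
```

Emit:
{"name": "run_rows", "arguments": {"offsets": {"increments": [[0,0,0.0005,0,0],[0,0,0.001,0,0],[0,0,0.001,0,0]]}}}

```text
t: 13.85
tcp_pos: [0.4781, 0.1875, 0.1238]
tool_rot: [0.997, 0.082, 0.001, 0.0]
force: [0.2, -2.4, 2.6]
finger_gap: 0.092
gripper_force: 60.3
```

```bash
python3 to.py .4767 .1875 .124 0.1
```

```text
delta [-0.0013 -0.0003 -0.0002] turn 0.0649 phi 0.1648580371381648 pos [0.47806568 0.18746691 0.12380032] tilt [ 1.2e-03 -1.0e-04 -1.0e+00] q6 1.5622140242220781 F [ 0.17517999 -2.35836162  2.56124006] 0.09179316041795348 t 13.85
```

Floor contact is 11.9 mm below the key-top contact (7 N). I ease off slightly, release and withdraw straight up.

Emit:
{"name": "run_rows", "arguments": {"offsets": {"increments": [[0,0,-0.0003,0,0],[0,0,-0.0003,0,0],[0,0,-0.0003,0,0.15],[0,0,-0.0003,0,0.2],[0,0,-0.0003,0,0.3],[0,0,-0.0003,0,0.4],[0,0,-0.0003,0,0.5],[0,0,-0.0003,0,0.5],[0,0,-0.0003,0,0.5],[0,0,-0.01,0,0.5],[0,0,-0.03,0,0.5],[0,0,-0.05,0,0.5],[0,0,-0.08,0,0.5],[0,0,-0.11,0,0.5],[0,0,-0.13,0,0.5],[0,0,-0.14,0,0.5],[0,0,-0.14,0,0.5]]}, "squeeze": 20}}

```text
t: 15.55
tcp_pos: [0.4783, 0.1877, 0.2649]
tool_rot: [0.997, 0.082, 0.002, -0.0]
force: [-0.1, -0.4, -0.1]
finger_gap: 0.502
gripper_force: 0.0
```

Run:
```python
from h import *
A=[]
for n in("side","top"):
    s=snap(n);p=pts(s).reshape(-1,3);d=np.hypot(p[:,0]-.4767,p[:,1]-.1875)<.04;z=p[:,2]
    q=p[d&(z>.125)&(z<.145)]; print(n,"fin top z",np.percentile(q[:,2],[50,95]) if len(q) else 0,len(q), cv2.minAreaRect((q[:,:2]*1000).astype(np.float32)) if len(q)>5 else 0)
    c=p[d&(z>.085)&(z<.1)]; print(" caps/drum",len(c),np.percentile(c[:,2],[10,50,90]) if len(c) else 0)
    A.append(cv2.resize(s["pixels"],(400,300)))
cv2.imwrite("pics/end.png",np.vstack(A)[:,:,::-1])
```

```text
side fin top z [0.13375091 0.13579499] 173 ((477.1826171875, 189.6792449951172), (40.4693717956543, 13.558943748474121), 11.208816528320312)
 caps/drum 412 [0.0884382  0.09084748 0.09665075]
top fin top z [0.13530585 0.13747184] 86 ((467.7986755371094, 183.5563201904297), (22.394245147705078, 12.270648002624512), 9.489869117736816)
 caps/drum 349 [0.08958627 0.09138117 0.09704984]
```

View pics/end.png

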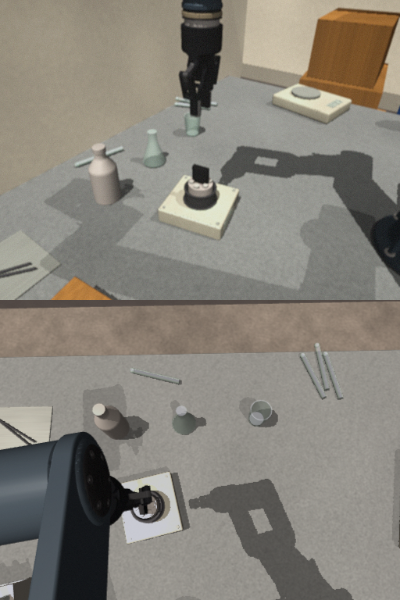

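The picture shows the carrier upright in the cup, with its fin at (202,175) in the upper view. The fin top is at 0.136 m (46 + 90 mm, so fully home), the gripper is clear and the bystanders are unmoved.

```bash
python3 -c "
from station import manip
print(manip.sign_off())"
```

```text
the job is handed in; nothing more can be done
None
```

The carrier is upright in the cup with its slot over the key and fully home on the floor (fin top measured at about 136 mm, as expected); it was released after about 14 s, net contact force stayed around 7 N in the readings, the bystanders look unmoved, and the job is handed in.

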